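# Ease the tall cup out of the bunch and dock it

### The job

Five square stoneware cups stand bunched together in front of the oak batten, and one in the front row is taller than the rest. Push the tall one clear of the bunch without disturbing the others, slide it on across the counter into the three-sided steel dock, press it home against the stop plate at the dock's end, gently but firmly, for about a second, and leave it there fully home. It chips easily: only push it, keep it flat on the counter, never pinch, lift or ram it, and leave everything else where it stands.

Things in the scene. Friction and masses are not known exactly. Their poses are not given: they have to be found in the camera images.
- tall_cup: The tall cup: square, open, dark-glazed stoneware like the others, 78 x 78 mm outside, 50 mm high, about 0.33 kg (varies by a fifth). Origin: centre of its underside; x, y along its sides, z up. Starts left, middle or right in the front row (nearer the robot), parallel to the batten, its side away from the batten free. Sliding takes 0.6 to 1.5 N. Over 20 N from the fingers chips it; any pinch does.
- tall_cup_in (a point): Centre of the tall cup's inner floor, 8 mm above its underside. Inside 62 x 62 mm, 42 mm deep, walls 8 mm: shut fingers fit in and can push a wall from within. Pushed level by the fingertips it slides without tipping; wide knuckles bearing on its rim can tip it.
- cup_a: Square open stoneware cup, dark glaze, 78 x 78 mm outside, only 34 mm high, walls and floor 8 mm, about 0.24 kg. Origin: centre of its underside; axes x, y along its sides, z up. In the front row.
- cup_b: Square open stoneware cup, dark glaze, 78 x 78 mm outside, only 34 mm high, walls and floor 8 mm, about 0.24 kg. Origin: centre of its underside; axes x, y along its sides, z up. In the front row.
- cup_c: Square open stoneware cup, dark glaze, 78 x 78 mm outside, only 34 mm high, walls and floor 8 mm, about 0.24 kg. Origin: centre of its underside; axes x, y along its sides, z up. In the back row, against the batten.
- cup_d: Square open stoneware cup, dark glaze, 78 x 78 mm outside, only 34 mm high, walls and floor 8 mm, about 0.24 kg. Origin: centre of its underside; axes x, y along its sides, z up. In the back row, against the batten.
- batten: Oak strip fixed to the counter, 280 mm long (its y), 18 mm thick (its x), 30 mm high. Origin: centre of its underside; its -x side faces the cups and the robot. Cup centres in its frame: back row x = -48 mm, y = 39 and -39 mm; front row x = -127 mm, y = 78, 0 and -78 mm, one of these the tall cup. Neighbouring cups touch.
- dock: Dock fixed to the counter: two rigid steel side walls, 46 mm high, no floor, closed at the end by the end fitting. Origin: on the counter, middle line. The way in is along its -y. Side walls' inner faces at x = +-43 mm from y = -64 to 50 mm, then flaring by 0.4 rad to the mouth. Fully home the cup's centre lies at x = 0 and y = 0 to 16 mm, as the stop plate is set; a side of it parallel to the stop plate.
- dock_mouth (a point): On the counter on the dock's middle line at its mouth, 89 mm before the dock's origin. The mouth is 120 mm wide inside, about 137 mm outside.
- end_fitting: Steel cross plate fixed at the dock's end, its frame that of the dock. It carries a rigid aluminium stop plate, clamped where the last user left it: its face stands anywhere from y = -39 to -23 mm, differs every time and is not reported: find it by feel. A sprung rubber pad, 24 mm wide, stands 3 mm out of its middle and yields to 0.3 N, too little to move the cup back; past it the stop is hard.
- sauce_bottle: Amber bottle, 60 mm across, 170 mm high, origin at the centre of its underside. Leave alone.
- bowl: Grey-blue bowl, 104 mm across, 55 mm high, origin at the centre of its underside. Leave alone.
Mind the look-alikes: they are no part of the job. Leave any blue or red look-alike of the end_fitting alone.

How it is judged:
On the way, in this order (a step that is already met when the one before it is completed fails the run):
1. the tall cup stands clear of the bunch: its centre more than 115 mm from the centre of every other cup (horizontal distance between tall_cup and cup_a above 0.115 m and horizontal distance between tall_cup and cup_b above 0.115 m and horizontal distance between tall_cup and cup_c above 0.115 m and horizontal distance between tall_cup and cup_d above 0.115 m), for 0.1 s.
2. the tall cup is home in the dock (as in the end condition) and pressed against its stop plate with more than 3 N for 0.3 s (y of tall_cup in the frame of dock between -0.004 and 0.021 m and x of tall_cup in the frame of dock between -0.006 and 0.006 m and (angle between the x axis of tall_cup and the x axis of dock, either way round below 0.08 rad or angle between the x axis of tall_cup and the y axis of dock, either way round below 0.08 rad) and contact force between tall_cup and end_fitting above 3 N), for 0.3 s.
At the end, for the whole second after the job is handed in: Tall cup at rest, flat, in the dock, touching the sprung pad (over 0.08 N, so within 3 mm of the stop plate), within 6 mm of the middle line, square within 0.08 rad. The other cups upright, within 8 mm of where they stood; bottle and bowl upright, within 15 mm (y of tall_cup in the frame of dock between -0.004 and 0.021 m and x of tall_cup in the frame of dock between -0.006 and 0.006 m and (angle between the x axis of tall_cup and the x axis of dock, either way round below 0.08 rad or angle between the x axis of tall_cup and the y axis of dock, either way round below 0.08 rad) and contact force between tall_cup and end_fitting above 0.08 N and height (world z) of tall_cup below 0.004 m and angle between each of tall_cup, cup_a, cup_b, cup_c, cup_d's own z axis and vertical below 0.05 rad and linear speed of tall_cup below 0.01 m/s and distance of each of cup_a, cup_b, cup_c, cup_d from where it was at the start of the episode below 0.008 m and distance of each of sauce_bottle, bowl from where it was at the start of the episode below 0.015 m and angle between each of sauce_bottle, bowl's own z axis and vertical below 0.1 rad).
It fails at once if the fingers press on the tall cup with more than 20 N (a pinch or a ram) (contact force between the fingers and tall_cup above 20 N).
It fails at once if the tall cup is pressed against the dock or its stop plate with more than 20 N (contact force between tall_cup and dock above 20 N or contact force between tall_cup and end_fitting above 20 N).
It fails at once if the tall cup is lifted more than 8 mm or tipped more than 0.2 rad (height (world z) of tall_cup above 0.008 m or angle between tall_cup's own z axis and vertical above 0.2 rad).
It fails at once if another cup of the bunch is moved more than 8 mm or tipped (distance of any of cup_a, cup_b, cup_c, cup_d from where it was at the start of the episode above 0.008 m or angle between any of cup_a, cup_b, cup_c, cup_d's own z axis and vertical above 0.1 rad).
It fails at once if the bottle or the bowl is moved more than 15 mm or tipped (distance of any of sauce_bottle, bowl from where it was at the start of the episode above 0.015 m or angle between any of sauce_bottle, bowl's own z axis and vertical above 0.2 rad).
It also fails if it takes over 72 s, if anything falls off the work surface, if the arm or the gripper's body presses on something with over 40 N, if the wrist force passes 120 N, or if a joint passes its speed limit or range.

### The arm

A 7-joint arm with a two-finger parallel gripper is mounted at the origin on the work surface. World frame = base frame: x ahead of the robot, y to its left, z up, the work surface at z = 0. Lengths are in m, angles in rad, forces in N, time in s.
With the tool pointing down it reaches from about 0.425 to 0.875 m from the base axis. Payload 8.4 kg.
Tool frame: the origin (TCP) lies midway between the tips of the shut fingers; the grasp point (between the pads) lies manip.grasp_offset behind it (manip.grasp_offset is the distance from the TCP to the grasp point, in m); z points along the fingers, y is the line along which they close (so a half turn about z gives the same grasp; the last joint's range is limited). The gripper opens to 85 mm and grips with 20 to 120 N. Pads are 22 mm wide; open, the fingers measure 114 mm over their backs; the gripper's body (76 mm by 85 mm) begins 54 mm behind the grasp point. The pads swing forward as they close: fully open they stand 13 mm farther back than shut.
Start: joints at [1.061, 0.333, 0.04, 1.465, -0.013, 1.343, -0.059], TCP at [0.26, -0.596, 0.231] pointing down, gripper open.
Joint ranges: [-2.58, 2.58], [-0.38, 2.09], [-1.3, 1.39], [0.25, 2.4], [-1.5, 4.64], [0.08, 2.09], [-2.65, 2.65]. Speed limits (rad/s): [2.22, 2.22, 2.79, 2.79, 3.14, 3.14, 3.14].

### API

Orientations are given as a 3x3 rotation matrix whose columns are the frame's x, y, z axes.
In Python, from cell import manip gives the robot as it stands.
- The arm moves only by the tool send_rows, never from a script. Its argument "commands" is text: rows parted by semicolons, each of 7 numbers parted by spaces: the shift along the world's x, y, z normalised to -1 to 1, where 1 is 0.2 m, then the turn, a rotation vector about the world's x, y, z normalised to -1 to 1, where 1 is 45 degrees, then the opening, from -1 (shut) to 1 (fully open), so that 0 is half open. A call has 1 to 12 rows; each row is the pose to reach, as a shift and turn from the pose commanded when the call began; what a row does not reach only later rows make up. A row lasts 1/8 s, in which the tool goes at most 62.5 mm and 10.7 degrees, less where a joint would pass 70% of its speed; a pose out of reach is approached as far as the arm can. A call with a number of a shift or a turn outside -1 to 1 is refused whole. A call with a gripper value outside its range is refused whole. The fingers move at their own pace and stop on an object; "grip_force" is the grip in N (left out, the last holds). Time passes only in rows, so rows that repeat a pose let the fingers close. It gives the time, the measured TCP pose, the force, the opening and the grip force at its end, in the units of the state.
- manip.observe(): the state, without advancing time (a new reading comes with each control period).
- manip.snapshot(name): name is "side" or "top" or "wrist"; returns a dict with "pixels" (400x640x3 uint8, red, green, blue), "depth" (400x640 float32, m along the optical axis (not along the pixel's ray), 0 where there is no reading), "intrinsics" (3x3 intrinsics, pixels), "rvec" (rotation vector, rad) and "tvec" (3), from world to camera coordinates, as OpenCV has them; the wrist camera has in their place "T_tool_cam" (4x4, takes a point from camera to tool coordinates, whose origin is the TCP and whose axes are the flange's). Camera axes: x right, y down, z forward; pixel columns grow to the right and rows downward; lengths in m; the calibration is good to about 2 mm. A picture is of the moment at which its call begins: read the wrist's pose just before it.
- manip.job_done(): hands the job in; it is judged then, once.
The state is a dict: "t": time; "joints": joint angles; "joint_vel": joint speeds; "tau": joint torques, N m; "eef_pos": TCP position; "ee_rot": TCP orientation; "wrist_force": force on the tool from outside, world axes, zero at the start; "torque": the same for the moment, N m; "finger_gap": opening from 0.0 (shut) to 1.0 (fully open); "grasp_force": force on a finger pad.
Only numpy, scipy, OpenCV 4.12 (cv2) and the standard library are available. Lean on these libraries where they do the work, as an engineer would, in place of code of your own. Each camera call takes 0.05 s, during which the arm holds its last target. There are 200 camera calls.

## Working session

There is one attempt and no reset: what is moved stays moved. The work goes in short steps, Python scripts to look and compute and a tool call to move; the robot and the scene stay as the last step left them, time stands still between calls to the robot, and variables do not carry over. Pictures are saved under pics/ and viewed, at most 10 in all, crops included, and the job is handed in when it is done.

Besides the shell and the picture viewer there is one more tool, called after "Call:" as name(argument=value, ...) on one line, values as JSON. send_rows: Moves the arm, as the interface text tells. Its arguments: {"type":"object","properties":{"commands":{"type":"string"},"grip_force":{"type":"number"}},"required":["commands"]}

```bash
mkdir -p pics; ls; python3 - <<'E'
from cell import manip
import cv2,numpy as np
s=manip.observe(); print({k:np.round(v,3) for k,v in s.items()}, manip.grasp_offset)
a={}
for n in("top","side"):
    d=manip.snapshot(n); np.savez(f"{n}0.npz",**d); a[n]=d
    cv2.imwrite(f"pics/{n}0.png",d["pixels"][:,:,::-1]); print(n,d["intrinsics"],d["rvec"],d["tvec"])
E
```

```text
pics
{'t': np.float64(0.0), 'joints': array([ 1.061,  0.334,  0.04 ,  1.466, -0.013,  1.343, -0.059]), 'joint_vel': array([-0.   , -0.001,  0.   , -0.   , -0.002, -0.001, -0.002]), 'tau': array([-0.0000e+00, -6.5855e+01,  1.3650e+00, -4.0558e+01,  1.7000e-02,
        1.2000e-02,  0.0000e+00]), 'eef_pos': array([ 0.259, -0.596,  0.23 ]), 'ee_rot': array([[ 0.917,  0.399, -0.001],
       [ 0.399, -0.917,  0.001],
       [-0.   , -0.002, -1.   ]]), 'wrist_force': array([-0.544, -0.432,  0.427]), 'torque': array([ 0.038, -0.011, -0.097]), 'grasp_force': np.float64(0.0), 'finger_gap': np.float64(0.997)} 0.0187
top [[372.96472516   0.         315.30424791]
 [  0.         372.96472516 204.34999377]
 [  0.           0.           1.        ]] [ 2.18571324 -2.14424691  0.09119729] [-0.02501717  0.52072076  0.7734157 ]
side [[369.02519139   0.         321.43488827]
 [  0.         369.02519139 201.93952194]
 [  0.           0.           1.        ]] [ 0.69128541 -2.70824538  0.97239073] [0.43019316 0.21141469 0.69505358]
```

View pics/top0.png

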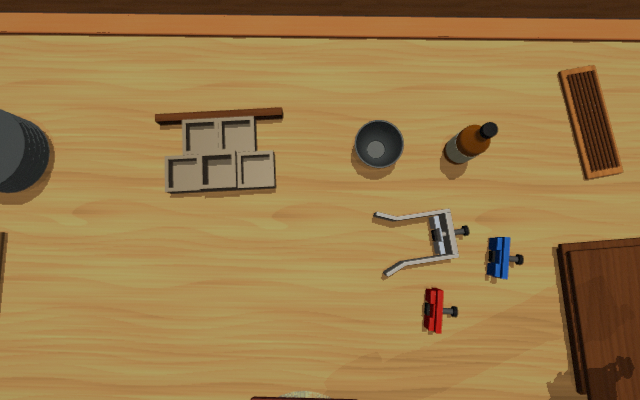

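View pics/side0.png

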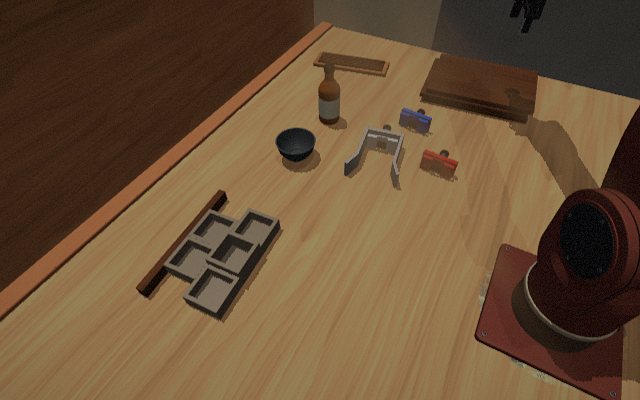

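```bash
cat > h.py <<'E'
import numpy as np,cv2
def world(d):
    K=d["intrinsics"];R=cv2.Rodrigues(d["rvec"])[0];z=d["depth"]
    v,u=np.indices(z.shape)
    c=np.stack([(u-K[0,2])/K[0,0]*z,(v-K[1,2])/K[1,1]*z,z],-1)
    w=(c-d["tvec"].reshape(3))@R; w[z==0]=np.nan
    return w
def rect(p):
    (c,s,a)=cv2.minAreaRect((p[:,:2]*1000).astype(np.float32)); return np.round(c,1),np.round(s,1),round(a,2),np.round(cv2.boxPoints((c,s,a)),0).tolist()
E
python3 - <<'E'
from h import *
w=world(np.load("top0.npz"))
def roi(u0,v0,u1,v1,zl,zh):
    p=w[v0:v1,u0:u1].reshape(-1,3); p=p[(p[:,2]>zl)&(p[:,2]<zh)]; return p
for n,uv in dict(L=(180,178),M=(218,172),R=(257,170),bl=(202,138),br=(238,135),table=(310,260)).items():
    print(n,np.round(w[uv[1],uv[0]],3))
print("tall rim",rect(roi(150,110,290,200,.044,.056)), len(roi(150,110,290,200,.044,.056)))
print("low rims",rect(roi(150,120,290,200,.031,.037)))
print("batten",rect(roi(140,100,295,125,.025,.034)))
print("dock walls",rect(roi(365,200,470,285,.041,.05)))
for n,b in dict(left_hi=(370,205,430,230),left_lo=(375,250,430,285),straightU=(405,205,440,228),straightL=(408,250,440,275),end=(425,205,475,262)).items():
    p=roi(*b,.036,.055); print(n,rect(p),len(p),p[:,2].max())
print("bowl",rect(roi(345,110,415,180,.03,.08))); print("bottle",rect(roi(435,115,505,170,.02,.2)),roi(435,115,505,170,.02,.3)[:,2].max())
E
```

```text
L [0.576 0.286 0.007]
M [0.591 0.202 0.007]
R [0.597 0.116 0.008]
bl [0.667 0.241 0.009]
br [0.675 0.161 0.008]
table [ 0.402 -0.006  0.001]
tall rim (array([589. , 192.8]), array([78.9, 78.8]), 4.31, [[547.0, 229.0], [553.0, 150.0], [631.0, 156.0], [625.0, 235.0]]) 584
low rims (array([627.9, 202.5]), array([157.7, 248.6]), 4.0, [[541.0, 321.0], [558.0, 73.0], [715.0, 84.0], [698.0, 332.0]])
batten (array([706.2, 200.4]), array([ 36.8, 278.6]), 4.04, [[678.0, 338.0], [698.0, 60.0], [734.0, 63.0], [715.0, 341.0]])
dock walls (array([ 452.8, -227.8]), array([133.1, 153. ]), 9.7, [[374.0, -164.0], [400.0, -314.0], [531.0, -292.0], [506.0, -141.0]])
left_hi (array([ 498.2, -196.4]), array([ 16.8, 110.6]), 0.98, [[489.0, -141.0], [491.0, -252.0], [508.0, -252.0], [506.0, -141.0]]) 223 0.050866429575363546
left_lo (array([ 398. , -205.4]), array([16. , 93.6]), 20.92, [[374.0, -165.0], [407.0, -252.0], [422.0, -246.0], [389.0, -159.0]]) 210 0.05015186671209599
straightU (array([ 493.9, -237.3]), array([35.1, 71.7]), 0.75, [[476.0, -202.0], [477.0, -273.0], [512.0, -273.0], [511.0, -201.0]]) 208 0.050866429575363546
straightL (array([ 408.9, -242.8]), array([17.8, 72.8]), 19.58, [[388.0, -211.0], [413.0, -280.0], [429.0, -274.0], [405.0, -206.0]]) 142 0.05015186671209599
end (array([ 460.5, -289.3]), array([ 94.7, 108. ]), 89.72, [[406.0, -336.0], [514.0, -337.0], [515.0, -242.0], [407.0, -242.0]]) 755 0.05036058583847469
bowl (array([ 648.7, -146.1]), array([101. , 100.6]), 1.38, [[597.0, -97.0], [599.0, -198.0], [700.0, -195.0], [698.0, -95.0]])
bottle (array([ 643.9, -320.4]), array([60.3, 50.2]), 33.8, [[605.0, -316.0], [633.0, -358.0], [683.0, -325.0], [655.0, -283.0]]) 0.17328741484772842
```

```bash
python3 - <<'E'
import numpy as np,cv2
d=np.load("top0.npz")["pixels"]
a=cv2.resize(d[95:205,145:295],None,fx=4,fy=4,interpolation=3); b=cv2.resize(d[200:340,365:530],(600,509)[::1] and None,fx=3,fy=3) if 0 else cv2.resize(d[200:340,365:530],(188,160))
im=np.zeros((600,660,3),np.uint8); im[:440,:600]=a; im[440:600,:188]=b
c=cv2.resize(d[205:285,370:475],(210,160)); im[440:600,200:410]=c
cv2.imwrite("pics/crop1.png",im[:,:,::-1])
E
```

```text
(no output)
```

View pics/crop1.png

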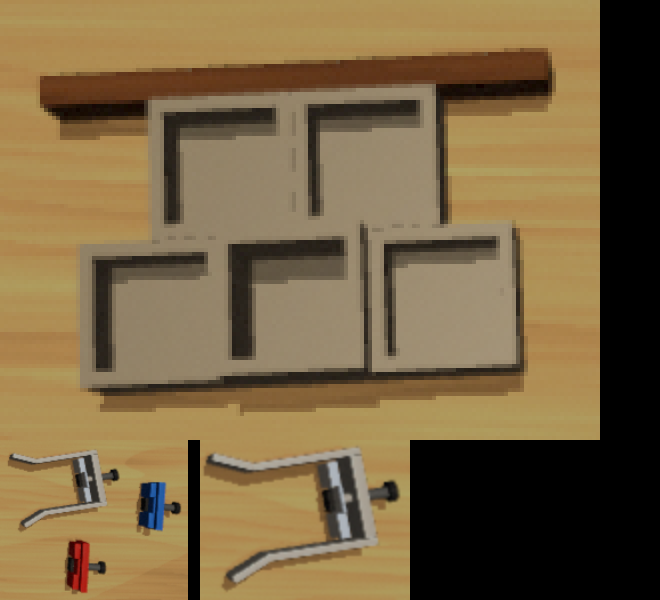

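The top view shows five cups at L (183,172), M (219,170), R (257,170) and two in back at (202,137) and (238,134). M has the 50 mm rim, by depth, as a 78.9 x 78.8 mm square at (0.589, 0.193), yaw about 4°. It is the tall cup, and the crop confirms it with the deepest inner shadow. The steel dock is at (375–455, 210–275). The blue part (500,258) and red part (435,311) are look-alikes.

```bash
python3 - <<'E'
from h import *
from scipy.optimize import least_squares
d=np.load("top0.npz");w=world(d)
p=w[200:290,365:475].reshape(-1,3); p=p[(p[:,2]>.040)&(p[:,2]<.052)][:,:2]*1000
def loc(q,p):
    c,s=np.cos(q[2]),np.sin(q[2]); e=p-q[:2]; return np.c_[e[:,0]*c+e[:,1]*s,-e[:,0]*s+e[:,1]*c]
def wall(l): 
    y=l[:,1]; x=abs(l[:,0]); return np.where(y<50,x-47,(x-47-(y-50)*np.tan(.4))*np.cos(.4))
q=np.array([452,-245,.17])
for _ in range(8):
    l=loc(q,p); m=(l[:,1]>-40)&(abs(wall(l))<10); ym=l[m,1].max()
    f=lambda q:np.r_[wall(loc(q,p[m])),(np.sort(loc(q,p[m])[:,1])[-15:].mean()-88)*5]
    q=least_squares(f,q,loss="soft_l1").x
l=loc(q,p); print(q,m.sum(),"resid",np.abs(wall(l)[m]).mean(),"ymax",l[:,1].max())
mm=(l[:,1]<-40); print("end y pts",np.percentile(l[:,1],[0,1,5]))
# end fitting / stop face: all points near middle line by y
a=w[200:290,365:475].reshape(-1,3); la=np.c_[loc(q,a[:,:2]*1000),a[:,2]*1000]
for y in range(-90,0,3):
    s=la[(abs(la[:,0])<38)&(abs(la[:,0])>14)&(la[:,1]>=y)&(la[:,1]<y+3)]
    print(y,len(s),np.round(np.percentile(s[:,2],[10,50,90]),0) if len(s) else "")
yv=np.array([-np.sin(q[2]),np.cos(q[2])])
for k in(89,140,200,0,8): print(k,q[:2]+k*yv)
# tall-cup refined
t=w[110:200,150:290].reshape(-1,3); t=t[(t[:,2]>.044)&(t[:,2]<.056)]; print(rect(t)[:3])
E
```

```text
[ 4.55666229e+02 -2.40318581e+02  1.73884633e-01] 544 resid 2.250692105864733 ymax 89.60616211926805
end y pts [-89.98764593 -62.86700913 -60.93969469]
-90 27 [-1.  0.  2.]
-87 35 [-1.  0.  2.]
-84 27 [-2.  0.  1.]
-81 12 [-2.  1.  2.]
-78 0 
-75 0 
-72 0 
-69 0 
-66 3 [44. 45. 46.]
-63 34 [45. 46. 48.]
-60 33 [45. 46. 48.]
-57 36 [44. 46. 48.]
-54 178 [ 6. 28. 47.]
-51 14 [10. 24. 41.]
-48 0 
-45 0 
-42 0 
-39 21 [42. 43. 44.]
-36 35 [42. 44. 45.]
-33 31 [42. 44. 45.]
-30 174 [ 2. 24. 43.]
-27 26 [-1.  0.  3.]
-24 31 [-1.  1.  2.]
-21 34 [-1.  0.  2.]
-18 27 [-2. -0.  1.]
-15 34 [-2. -0.  2.]
-12 28 [-1.  0.  2.]
-9 31 [-1.  0.  2.]
-6 31 [-2.  0.  2.]
-3 33 [-1.  0.  1.]
89 [ 440.2683663 -152.6606898]
140 [ 431.44487171 -102.42976363]
200 [421.06428984 -43.33455638]
0 [ 455.6662294  -240.31858055]
8 [ 454.28215182 -232.43921959]
(array([589. , 192.8]), array([78.9, 78.8]), 4.31)
```

Call:
send_rows(commands="0.5 1 0 0 0 -0.43 -1;0.5 1 0 0 0 -0.43 -1;0.5 1 0 0 0 -0.43 -1;0.5 1 0 0 0 -0.43 -1;0.5 1 0 0 0 -0.43 -1", grip_force=20)

```text
t: 0.72
eef_pos: [0.3614, -0.3929, 0.2313]
ee_rot: [[0.997, 0.078, 0.0], [0.078, -0.997, 0.001], [0.001, -0.001, -1.0]]
wrist_force: [0.3, -0.3, 0.2]
finger_gap: 0.0
grasp_force: 0.0
```

Call:
send_rows(commands="0.38 0.98 0 0 0 0 -1;0.38 0.98 0 0 0 0 -1;0.38 0.98 0 0 0 0 -1;0.38 0.98 0 0 0 0 -1")

```text
t: 1.23
eef_pos: [0.4365, -0.1971, 0.2313]
ee_rot: [[0.997, 0.076, 0.0], [0.076, -0.997, 0.0], [0.0, -0.0, -1.0]]
wrist_force: [-0.1, 0.1, 0.5]
finger_gap: 0.004
grasp_force: 0.0
```

Call:
send_rows(commands="0.38 0.98 0 0 0 0 -1;0.38 0.98 0 0 0 0 -1;0.38 0.98 0 0 0 0 -1;0.38 0.98 0 0 0 0 -1")

```text
t: 1.72
eef_pos: [0.5124, -0.0008, 0.2312]
ee_rot: [[0.997, 0.077, 0.0], [0.077, -0.997, 0.001], [0.0, -0.001, -1.0]]
wrist_force: [0.4, -0.3, 0.6]
finger_gap: 0.001
grasp_force: 0.0
```

Call:
send_rows(commands="0.38 0.98 0 0 0 0 -1;0.38 0.98 0 0 0 0 -1;0.38 0.98 0 0 0 0 -1;0.38 0.98 0 0 0 0 -1;0.38 0.98 -0.5 0 0 0 -1;0.38 0.98 -0.5 0 0 0 -1;0.38 0.98 -0.5 0 0 0 -1;0.38 0.98 -0.5 0 0 0 -1")

```text
t: 2.72
eef_pos: [0.5887, 0.1919, 0.1329]
ee_rot: [[0.997, 0.072, 0.002], [0.072, -0.997, 0.001], [0.002, -0.001, -1.0]]
wrist_force: [0.2, -0.0, 0.8]
finger_gap: 0.001
grasp_force: 0.0
```

```bash
python3 - <<'E'
from cell import manip
import numpy as np,cv2
s=manip.observe(); print(np.round(s["eef_pos"],4),np.round(s["ee_rot"],3).tolist(),np.round(s["joints"],2),np.round(s["wrist_force"],2))
d=manip.snapshot("wrist"); np.savez("w1.npz",R=s["ee_rot"],p=s["eef_pos"],**d); cv2.imwrite("pics/w1.png",d["pixels"][:,:,::-1])
K=d["intrinsics"];z=d["depth"];v,u=np.indices(z.shape)
c=np.stack([(u-K[0,2])/K[0,0]*z,(v-K[1,2])/K[1,1]*z,z],-1)[z>0]
T=d["T_tool_cam"]; w=(c@T[:3,:3].T+T[:3,3])@s["ee_rot"].T+s["eef_pos"]
from h import rect
t=w[(w[:,2]>.044)&(w[:,2]<.056)&(abs(w[:,0]-.589)<.06)&(abs(w[:,1]-.193)<.06)]; print(len(t)); print(rect(t) if len(t) else "")
E
```

```text
[0.5887 0.1919 0.1329] [[0.997, 0.072, 0.002], [0.072, -0.997, 0.001], [0.002, -0.001, -1.0]] [ 0.06  0.4  -0.56  1.64  0.23  1.17 -2.05] [ 0.25 -0.03  0.81]
4018
(array([589. , 192.2]), array([78.6, 78.4]), 4.06, [[547.0, 229.0], [553.0, 150.0], [631.0, 156.0], [625.0, 234.0]])
```

Call:
send_rows(commands="0 0 -0.2 0 0 0 -1;0 0 -0.4 0 0 0 -1;0 0 -0.46 0 0 0 -1;0 0 -0.5 0 0 0 -1;0 0 -0.5 0 0 0 -1")

```text
t: 3.4
eef_pos: [0.5883, 0.1924, 0.0325]
ee_rot: [[0.997, 0.073, 0.001], [0.073, -0.997, 0.0], [0.001, -0.0, -1.0]]
wrist_force: [-0.4, -0.6, 0.3]
finger_gap: -0.004
grasp_force: 0.0
```

Call:
send_rows(commands="0 0 -0.03 0 0 0 -1;0 0 -0.06 0 0 0 -1;0 0 -0.06 0 0 0 -1")

```text
t: 3.78
eef_pos: [0.5872, 0.1919, 0.0188]
ee_rot: [[0.997, 0.073, -0.001], [0.073, -0.997, -0.0], [-0.001, 0.0, -1.0]]
wrist_force: [-0.7, 0.7, -1.0]
finger_gap: -0.002
grasp_force: 0.0
```

```bash
python3 - <<'E'
from cell import manip
import numpy as np,cv2
d=manip.snapshot("side")["pixels"][120:340,110:380]; cv2.imwrite("pics/s1.png",cv2.resize(d,None,fx=2.7,fy=2.7,interpolation=3)[:,:,::-1])
E
```

```text
(no output)
```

View pics/s1.png

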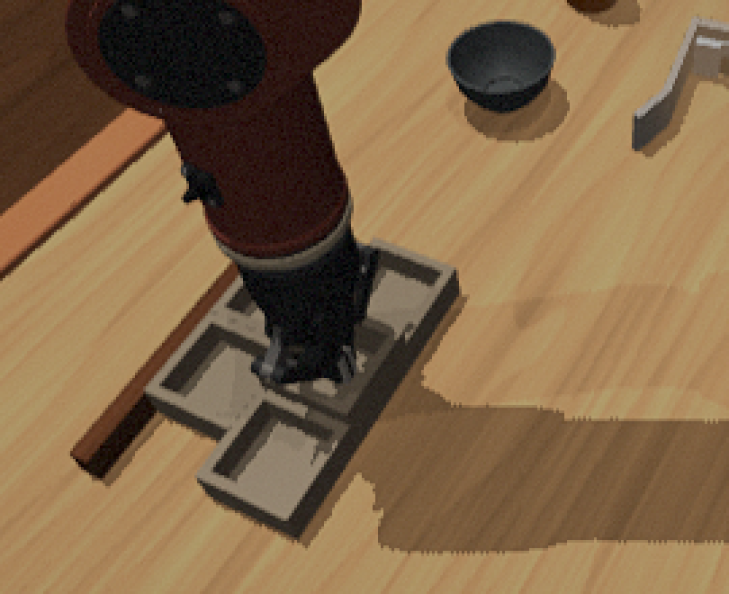

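Call:
send_rows(commands="-0.03 -0.002 0.02 0 0 0 -1;-0.06 -0.004 0.02 0 0 0 -1;-0.08 -0.006 0.02 0 0 0 -1;-0.1 -0.007 0.02 0 0 0 -1;-0.12 -0.009 0.02 0 0 0 -1;-0.14 -0.01 0.02 0 0 0 -1")

```text
t: 4.58
eef_pos: [0.5596, 0.1901, 0.0234]
ee_rot: [[0.997, 0.073, 0.0], [0.073, -0.997, 0.0], [0.0, -0.0, -1.0]]
wrist_force: [1.2, 0.1, 0.2]
finger_gap: 0.0
grasp_force: 0.7
```

Call:
send_rows(commands="-0.04 -0.003 0 0 0 0 -1;-0.08 -0.006 0 0 0 0 -1;-0.12 -0.009 0 0 0 0 -1;-0.16 -0.012 0 0 0 0 -1;-0.2 -0.014 0 0 0 0 -1;-0.24 -0.017 0 0 0 0 -1;-0.28 -0.02 0 0 0 0 -1;-0.32 -0.023 0 0 0 0 -1;-0.36 -0.026 0 0 0 0 -1;-0.4 -0.029 0 0 0 0 -1;-0.44 -0.032 0 0 0 0 -1;-0.48 -0.035 0 0 0 0 -1")

```text
t: 6.08
eef_pos: [0.463, 0.1831, 0.0233]
ee_rot: [[0.997, 0.073, -0.0], [0.073, -0.997, 0.0], [0.0, -0.0, -1.0]]
wrist_force: [1.4, -0.5, 0.8]
finger_gap: 0.002
grasp_force: 0.6
```

```bash
cat > look.py <<'E'
# measure the tall cup from top + wrist camera by its 50 mm rim, other cups by their 34 mm rim
from cell import manip
from h import *
import sys
s=manip.observe(); print("tcp",np.round(s["eef_pos"],4),"F",np.round(s["wrist_force"],2),"yaw",round(np.arctan2(s["ee_rot"][1,0],s["ee_rot"][0,0]),3),"q",np.round(s["joints"],2),"t",s["t"])
d=manip.snapshot("top"); w=world(d).reshape(-1,3)
d2=manip.snapshot("wrist"); K=d2["intrinsics"];z=d2["depth"];v,u=np.indices(z.shape)
c=np.stack([(u-K[0,2])/K[0,0]*z,(v-K[1,2])/K[1,1]*z,z],-1)[z>0]; T=d2["T_tool_cam"]
w2=(c@T[:3,:3].T+T[:3,3])@s["ee_rot"].T+s["eef_pos"]
cx,cy=map(float,sys.argv[1:3])
for n,W in(("top",w),("wrist",w2)):
    t=W[(W[:,2]>.047)&(W[:,2]<.053)&(abs(W[:,0]-cx)<.065)&(abs(W[:,1]-cy)<.065)]
    print(n,len(t),rect(t) if len(t)>20 else "")
    t=W[(W[:,2]>.031)&(W[:,2]<.037)&(W[:,1]>.03)&(W[:,0]>.52)]
    if len(t)>20: print("  bunch",rect(t))
for n,i in(("top",d),("wrist",d2)): cv2.imwrite(f"pics/{n}_{s['t']:.1f}.png",i["pixels"][:,:,::-1])
E
python3 look.py 0.485 0.185
```

```text
tcp [0.463  0.1831 0.0233] F [ 1.44 -0.55  0.8 ] yaw 0.073 q [ 0.06  0.31 -0.59  2.02  0.22  0.88 -2.15] t 6.075
top 247 (array([482.9, 180.3]), array([77.9, 68.7]), 3.86, [[442.0, 212.0], [446.0, 143.0], [524.0, 149.0], [520.0, 217.0]])
  bunch (array([614.1, 363.2]), array([206.6, 608.2]), 2.49, [[498.0, 663.0], [524.0, 55.0], [731.0, 64.0], [704.0, 671.0]])
wrist 11699 (array([482.5, 184.6]), array([78.5, 78.6]), 4.12, [[441.0, 221.0], [446.0, 143.0], [524.0, 148.0], [519.0, 227.0]])
  bunch (array([544.8, 189. ]), array([ 46.8, 236.2]), 4.15, [[513.0, 305.0], [530.0, 70.0], [577.0, 73.0], [560.0, 309.0]])
```

Call:
send_rows(commands="-0.04 -0.003 0 0 0 0 -1;-0.08 -0.006 0 0 0 0 -1;-0.12 -0.009 0 0 0 0 -1;-0.16 -0.012 0 0 0 0 -1;-0.2 -0.014 0 0 0 0 -1;-0.225 -0.016 0 0 0 0 -1;-0.225 -0.016 0 0 0 0 -1;-0.18 -0.013 0 0 0 0 -1;-0.125 -0.009 0 0 0 0 -1;-0.125 -0.009 0 0 0 0 -1")

```text
t: 7.42
eef_pos: [0.4397, 0.1815, 0.0232]
ee_rot: [[0.997, 0.072, 0.0], [0.072, -0.997, 0.001], [0.0, -0.001, -1.0]]
wrist_force: [-0.5, -0.5, 0.4]
finger_gap: -0.002
grasp_force: 0.0
```

Call:
send_rows(commands="0 0 0 0 0 0.2 -1;0 0 0 0 0 0.4 -1;0 0 0 0 0 0.6 -1;0 0 0 0 0 0.8 -1;0 0 0 0 0 1 -1;0 0 0 0 0 1 -1")

```text
t: 8.18
eef_pos: [0.4384, 0.1813, 0.0232]
ee_rot: [[0.655, 0.756, -0.001], [0.756, -0.655, 0.0], [-0.0, -0.001, -1.0]]
wrist_force: [-0.5, -0.5, 0.4]
finger_gap: -0.001
grasp_force: 0.0
```

Call:
send_rows(commands="0 0 0 0 0 0.2 -1;0 0 0 0 0 0.4 -1;0 0 0 0 0 0.6 -1;0 0 0 0 0 0.8 -1;0 0 0 0 0 1 -1;0 0 0 0 0 1 -1")

```text
t: 8.93
eef_pos: [0.4384, 0.1813, 0.0232]
ee_rot: [[-0.069, 0.998, -0.001], [0.998, 0.069, 0.0], [0.0, -0.0, -1.0]]
wrist_force: [-0.2, 0.6, -0.6]
finger_gap: 0.002
grasp_force: 0.0
```

```bash
python3 look.py 0.438 0.181
```

```text
tcp [0.4384 0.1813 0.0232] F [-0.21  0.62 -0.61] yaw 1.64 q [ 0.3   0.33 -0.87  2.06  0.32  0.89 -0.68] t 8.925
top 248 (array([438. , 164.4]), array([78. , 43.9]), 3.4, [[398.0, 184.0], [400.0, 140.0], [478.0, 145.0], [476.0, 189.0]])
  bunch (array([625.9, 363.7]), array([175.5, 611.3]), 3.64, [[519.0, 663.0], [558.0, 53.0], [733.0, 64.0], [694.0, 674.0]])
wrist 8796 (array([436.9, 185.3]), array([78.7, 71.5]), 4.71, [[395.0, 218.0], [401.0, 146.0], [479.0, 153.0], [473.0, 224.0]])
  bunch (array([568.2, 218.5]), array([ 43.1, 152.9]), 4.38, [[541.0, 293.0], [553.0, 141.0], [596.0, 144.0], [584.0, 296.0]])
```

Call:
send_rows(commands="0.003 -0.04 0 0 0 0 -1;0.005 -0.07 0 0 0 0 -1;0.006 -0.09 0 0 0 0 -1;0.007 -0.11 0 0 0 0 -1;0.006 -0.14 0 0 0 0 -1;0.005 -0.18 0 0 0 0.005 -1;0.004 -0.22 0 0 0 0.01 -1;0.003 -0.26 0 0 0 0.015 -1;0.002 -0.3 0 0 0 0.02 -1;0.001 -0.34 0 0 0 0.025 -1;0 -0.38 0 0 0 0.03 -1;-0.001 -0.42 0 0 0 0.035 -1")

```text
t: 10.52
eef_pos: [0.4383, 0.0968, 0.0233]
ee_rot: [[-0.101, 0.995, -0.0], [0.995, 0.101, -0.0], [0.0, -0.0, -1.0]]
wrist_force: [-0.0, 1.9, 0.2]
finger_gap: -0.002
grasp_force: 0.7
```

```bash
python3 look.py 0.44 0.115
```

```text
tcp [0.4383 0.0968 0.0233] F [-0.    1.91  0.16] yaw 1.672 q [ 0.49  0.27 -0.87  2.12  0.27  0.86 -0.44] t 10.525
top 28 (array([445.6,  78.9]), array([65.5, 10.3]), 14.85, [[413.0, 75.0], [415.0, 66.0], [479.0, 82.0], [476.0, 92.0]])
  bunch (array([625.8, 362.5]), array([175.4, 609.8]), 3.7, [[519.0, 661.0], [558.0, 53.0], [733.0, 64.0], [694.0, 672.0]])
wrist 11546 (array([435.3, 115.5]), array([78.8, 78.6]), 5.6, [[392.0, 151.0], [400.0, 73.0], [478.0, 80.0], [471.0, 158.0]])
  bunch (array([571.6, 113.8]), array([34.7, 78.8]), 4.58, [[551.0, 152.0], [557.0, 73.0], [592.0, 76.0], [586.0, 154.0]])
```

Call:
send_rows(commands="-0.001 -0.043 0 0 0 0.004 -1;-0.002 -0.086 0 0 0 0.008 -1;-0.003 -0.13 0 0 0 0.012 -1;-0.004 -0.173 0 0 0 0.016 -1;-0.005 -0.216 0 0 0 0.02 -1;-0.006 -0.26 0 0 0 0.024 -1;-0.008 -0.303 0 0 0 0.028 -1;-0.009 -0.346 0 0 0 0.032 -1;-0.01 -0.39 0 0 0 0.036 -1;-0.011 -0.433 0 0 0 0.04 -1;-0.012 -0.476 0 0 0 0.044 -1;-0.013 -0.52 0 0 0 0.048 -1")

```text
t: 12.12
eef_pos: [0.4357, -0.0073, 0.0233]
ee_rot: [[-0.138, 0.99, -0.0], [0.99, 0.138, -0.0], [0.0, -0.0, -1.0]]
wrist_force: [-0.4, 1.1, 0.4]
finger_gap: -0.001
grasp_force: 0.6
```

Call:
send_rows(commands="-0.001 -0.043 0 0 0 0.004 -1;-0.002 -0.086 0 0 0 0.008 -1;-0.003 -0.13 0 0 0 0.012 -1;-0.004 -0.173 0 0 0 0.016 -1;-0.005 -0.216 0 0 0 0.02 -1;-0.006 -0.26 0 0 0 0.024 -1;-0.008 -0.303 0 0 0 0.028 -1;-0.009 -0.346 0 0 0 0.032 -1;-0.01 -0.39 0 0 0 0.036 -1;-0.011 -0.433 0 0 0 0.04 -1;-0.012 -0.476 0 0 0 0.044 -1;-0.013 -0.5 0 0 0 0.048 -1")

```text
t: 13.62
eef_pos: [0.4331, -0.1073, 0.0233]
ee_rot: [[-0.175, 0.985, -0.0], [0.985, 0.175, 0.0], [0.0, -0.0, -1.0]]
wrist_force: [-0.4, 1.6, 0.5]
finger_gap: -0.001
grasp_force: 0.7
```

```bash
python3 look.py 0.43 -0.09; ls pics
```

```text
tcp [ 0.4331 -0.1073  0.0233] F [-0.35  1.59  0.5 ] yaw 1.746 q [ 0.86  0.24 -0.77  2.13  0.22  0.85  0.14] t 13.625
top 220 (array([426.7, -60.6]), array([79.5, 30.9]), 0.84, [[387.0, -46.0], [387.0, -77.0], [467.0, -76.0], [466.0, -45.0]])
  bunch (array([625.6, 361.8]), array([174.4, 607.8]), 3.77, [[519.0, 659.0], [559.0, 53.0], [733.0, 64.0], [693.0, 671.0]])
wrist 11519 (array([429.7, -88.7]), array([78.8, 78.3]), 8.2, [[385.0, -56.0], [396.0, -133.0], [474.0, -122.0], [463.0, -44.0]])
crop1.png
s1.png
side0.png
top0.png
top_10.5.png
top_13.6.png
top_6.1.png
top_8.9.png
w1.png
wrist_10.5.png
wrist_13.6.png
wrist_6.1.png
wrist_8.9.png
```

```bash
python3 - <<'E'
from cell import manip
from h import *
from scipy.optimize import least_squares
s=manip.observe();d2=manip.snapshot("wrist"); K=d2["intrinsics"];z=d2["depth"];v,u=np.indices(z.shape)
c=np.stack([(u-K[0,2])/K[0,0]*z,(v-K[1,2])/K[1,1]*z,z],-1)[z>0]; T=d2["T_tool_cam"]
W2=(c@T[:3,:3].T+T[:3,3])@s["ee_rot"].T+s["eef_pos"]; np.save("w2.npy",W2)
W1=world(np.load("top0.npz"))[200:290,365:475].reshape(-1,3)
def loc(q,p):
    c,s=np.cos(q[2]),np.sin(q[2]); e=p-q[:2]; return np.c_[e[:,0]*c+e[:,1]*s,-e[:,0]*s+e[:,1]*c]
def wall(l): 
    y=l[:,1]; x=abs(l[:,0]); return np.where(y<50,x-47,(x-47-(y-50)*np.tan(.4))*np.cos(.4))
for n,W in(("top",W1),("wrist",W2)):
    p=W[(W[:,2]>.043)&(W[:,2]<.0485)&(W[:,1]<-.13)][:,:2]*1000
    q=np.array([455.7,-240.3,.174])
    for _ in range(10):
        l=loc(q,p); m=(l[:,1]>-30)&(l[:,1]<91)&(abs(wall(l))<9)
        q=least_squares(lambda q:wall(loc(q,p[m])),q,loss="soft_l1").x
    l=loc(q,p)[m]; print(n,np.round(q,3),m.sum(),(l[:,0]>0).sum(),"y",l[:,1].min(),l[:,1].max(),"res",abs(wall(l)).mean())
    for sg in(1,-1):
        k=l[(l[:,0]*sg>0)&(l[:,1]<45)]
        if len(k)>10:print("  side",sg,len(k),np.percentile(sg*k[:,0],[2,50,98]),np.polyfit(k[:,1],k[:,0],1))
cv2.imwrite("pics/w2.png",d2["pixels"][:,:,::-1])
E
```

```text
top [ 4.55678e+02 -2.40959e+02  1.74000e-01] 446 220 y -29.215162101895274 90.21530753714819 res 2.048212704480274
  side 1 137 [42.94647814 46.90204455 50.70232712] [2.87700096e-03 4.68481606e+01]
  side -1 132 [43.00598622 46.86233444 50.73675463] [ 2.13187014e-04 -4.68510007e+01]Traceback (most recent call last):
  File "<stdin>", line 18, in <module>
    return umr_minimum(a, axis, None, out, keepdims, initial, where)
ValueError: zero-size array to reduction operation minimum which has no identity
```

Call:
send_rows(commands="0.006 -0.034 0 0 0 0 -1;0.011 -0.069 0 0 0 0 -1;0.017 -0.103 0 0 0 0 -1;0.023 -0.138 0 0 0 0 -1;0.029 -0.172 0 0 0 0 -1;0.034 -0.207 0 0 0 0 -1;0.04 -0.241 0 0 0 0 -1;0.046 -0.276 0 0 0 0 -1;0.052 -0.31 0 0 0 0 -1;0.057 -0.345 0 0 0 0 -1;0.063 -0.379 0 0 0 0 -1;0.069 -0.413 0 0 0 0 -1")

```text
t: 15.28
eef_pos: [0.447, -0.1897, 0.0233]
ee_rot: [[-0.175, 0.985, -0.0], [0.985, 0.175, 0.0], [0.0, -0.0, -1.0]]
wrist_force: [0.8, 1.2, -0.6]
finger_gap: 0.001
grasp_force: 0.5
```

```bash
python3 look.py 0.445 -0.171
```

```text
tcp [ 0.447  -0.1897  0.0233] F [ 0.81  1.23 -0.55] yaw 1.747 q [ 0.94  0.31 -0.7   2.04  0.26  0.88  0.27] t 15.275
top 337 (array([ 442. , -157.1]), array([124.7,  55.2]), 6.18, [[377.0, -136.0], [383.0, -191.0], [507.0, -178.0], [501.0, -123.0]])
  bunch (array([625.9, 363.9]), array([175.2, 611.9]), 3.69, [[519.0, 664.0], [558.0, 53.0], [733.0, 64.0], [694.0, 675.0]])
wrist 11860 (array([ 446.5, -176.2]), array([128.5,  91.7]), 11.58, [[374.0, -144.0], [393.0, -234.0], [519.0, -208.0], [500.0, -118.0]])
```

```bash
cat > lookd.py <<'E'
# tall cup in the dock frame, wrist camera: rim points inside the walls
from cell import manip
from h import *
s=manip.observe();d2=manip.snapshot("wrist"); K=d2["intrinsics"];z=d2["depth"];v,u=np.indices(z.shape)
c=np.stack([(u-K[0,2])/K[0,0]*z,(v-K[1,2])/K[1,1]*z,z],-1)[z>0]; T=d2["T_tool_cam"]
W=(c@T[:3,:3].T+T[:3,3])@s["ee_rot"].T+s["eef_pos"]
a=.174;R=np.array([[np.cos(a),np.sin(a),0],[-np.sin(a),np.cos(a),0],[0,0,1]])
o=np.array([.4557,-.241,0]); f=lambda p:(p-o)@R.T
L=f(W); tc=f(s["eef_pos"]); F=R@s["wrist_force"]
print("tcp dock mm",np.round(tc*1000,1),"F dock",np.round(F,2),"yaw",np.round(np.arctan2(s["ee_rot"][1,0],s["ee_rot"][0,0])-a,3),"t",s["t"])
t=L[(L[:,2]>.048)&(L[:,2]<.054)&(abs(L[:,0])<.0435)&(abs(L[:,1]-tc[1]-.02)<.06)]
print(len(t),rect(t))
E
python3 lookd.py
```

```text
tcp dock mm [ 0.3 51.4 23.4] F dock [-0.7   0.52 -0.04] yaw 1.572 t 15.375
11226 (array([-1.1, 70. ]), array([78.7, 78.7]), 0.25, [[-41.0, 109.0], [-40.0, 30.0], [38.0, 31.0], [38.0, 109.0]])
```

Call:
send_rows(commands="0.005 -0.03 0 0 0 0 -1;0.01 -0.06 0 0 0 0 -1;0.016 -0.09 0 0 0 0 -1;0.021 -0.12 0 0 0 0 -1;0.026 -0.15 0 0 0 0 -1;0.031 -0.18 0 0 0 0 -1;0.034 -0.2 0 0 0 0 -1;0.038 -0.217 0 0 0 0 -1;0.038 -0.217 0 0 0 0 -1")

```text
t: 16.55
eef_pos: [0.4546, -0.2331, 0.0233]
ee_rot: [[-0.175, 0.985, 0.0], [0.985, 0.175, -0.0], [-0.0, 0.0, -1.0]]
wrist_force: [-0.1, 0.3, -0.6]
finger_gap: 0.001
grasp_force: 0.0
```

```bash
python3 lookd.py
```

```text
tcp dock mm [ 0.3  8.  23.3] F dock [-0.01  0.26 -0.61] yaw 1.572 t 16.55
11269 (array([ 1.2, 26.7]), array([78.7, 84. ]), 89.94, [[-41.0, -13.0], [43.0, -13.0], [43.0, 66.0], [-41.0, 66.0]])
```

Call:
send_rows(commands="0.001 -0.007 0 0 0 0 -1;0.003 -0.015 0 0 0 0 -1;0.004 -0.022 0 0 0 0 -1;0.005 -0.03 0 0 0 0 -1;0.006 -0.037 0 0 0 0 -1;0.008 -0.044 0 0 0 0 -1;0.009 -0.049 0 0 0 0 -1")

```text
t: 17.48
eef_pos: [0.4564, -0.2426, 0.0233]
ee_rot: [[-0.175, 0.985, -0.0], [0.985, 0.175, 0.0], [0.0, -0.0, -1.0]]
wrist_force: [-0.2, 1.7, 0.5]
finger_gap: -0.006
grasp_force: 0.7
```

```bash
python3 lookd.py
```

```text
tcp dock mm [ 0.4 -1.7 23.3] F dock [0.08 1.72 0.52] yaw 1.573 t 17.475
11242 (array([-2.4, 26.6]), array([81.3, 60.1]), 0.12, [[-43.0, 57.0], [-43.0, -4.0], [38.0, -3.0], [38.0, 57.0]])
```

Still only sliding friction. I'll creep on in 1 mm rows.

Call:
send_rows(commands="0.001 -0.005 0 0 0 0 -1;0.002 -0.01 0 0 0 0 -1;0.003 -0.015 0 0 0 0 -1")

```text
t: 17.9
eef_pos: [0.4569, -0.2456, 0.0233]
ee_rot: [[-0.175, 0.985, -0.0], [0.985, 0.175, -0.0], [0.0, -0.0, -1.0]]
wrist_force: [0.0, 0.9, 0.2]
finger_gap: 0.001
grasp_force: 0.6
```

Call:
send_rows(commands="0.001 -0.005 0 0 0 0 -1;0.001 -0.007 0 0 0 0 -1")

```text
t: 18.15
eef_pos: [0.4572, -0.2469, 0.0233]
ee_rot: [[-0.175, 0.985, -0.0], [0.985, 0.175, 0.0], [0.0, -0.0, -1.0]]
wrist_force: [0.0, 1.5, 0.0]
finger_gap: -0.001
grasp_force: 0.7
```

Call:
send_rows(commands="0.001 -0.005 0 0 0 0 -1;0.001 -0.005 0 0 0 0 -1")

```text
t: 18.4
eef_pos: [0.4574, -0.248, 0.0233]
ee_rot: [[-0.175, 0.985, 0.0], [0.985, 0.175, -0.0], [-0.0, 0.0, -1.0]]
wrist_force: [0.1, 0.6, 0.4]
finger_gap: 0.002
grasp_force: 0.4
```

Call:
send_rows(commands="0.001 -0.005 0 0 0 0 -1;0.001 -0.005 0 0 0 0 -1")

```text
t: 18.65
eef_pos: [0.4575, -0.249, 0.0233]
ee_rot: [[-0.175, 0.985, -0.0], [0.985, 0.175, -0.0], [-0.0, -0.0, -1.0]]
wrist_force: [0.2, 1.1, 0.3]
finger_gap: 0.0
grasp_force: 0.4
```

Call:
send_rows(commands="0.001 -0.005 0 0 0 0 -1;0.001 -0.005 0 0 0 0 -1")

```text
t: 18.9
eef_pos: [0.4576, -0.2493, 0.0233]
ee_rot: [[-0.175, 0.984, -0.001], [0.984, 0.175, 0.001], [0.001, -0.0, -1.0]]
wrist_force: [-1.2, 4.1, 2.4]
finger_gap: 0.003
grasp_force: 2.3
```

Call:
send_rows(commands="0.001 -0.005 0 0 0 0 -1;0.001 -0.005 0 0 0 0 -1")

```text
t: 19.15
eef_pos: [0.4576, -0.2494, 0.0231]
ee_rot: [[-0.176, 0.984, -0.001], [0.984, 0.176, 0.002], [0.002, -0.001, -1.0]]
wrist_force: [-2.6, 7.5, 4.7]
finger_gap: 0.004
grasp_force: 4.2
```

Call:
send_rows(commands="0 -0.002 0 0 0 0 -1;0 -0.002 0 0 0 0 -1;0 -0.002 0 0 0 0 -1;0 -0.002 0 0 0 0 -1;0 -0.002 0 0 0 0 -1;0 -0.002 0 0 0 0 -1;0 -0.002 0 0 0 0 -1;0 -0.002 0 0 0 0 -1;0 -0.002 0 0 0 0 -1")

```text
t: 20.27
eef_pos: [0.4576, -0.2494, 0.0231]
ee_rot: [[-0.176, 0.984, -0.001], [0.984, 0.176, 0.002], [0.002, -0.001, -1.0]]
wrist_force: [-3.5, 8.4, 4.9]
finger_gap: 0.002
grasp_force: 4.9
```

```bash
python3 lookd.py
```

```text
tcp dock mm [ 0.5 -8.6 23.1] F dock [-1.96  8.88  4.94] yaw 1.574 t 20.275
11348 (array([-2.4, 19.5]), array([81.6, 60.5]), 0.1, [[-43.0, 50.0], [-43.0, -11.0], [38.0, -11.0], [38.0, 50.0]])
```

Call:
send_rows(commands="-0.002 0.01 0 0 0 0 -1;-0.004 0.02 0 0 0 0 -1;-0.01 0.05 0 0 0 0 -1;-0.016 0.09 0 0 0 0 -1;-0.018 0.1 0 0 0 0 -1;-0.018 0.1 0 0 0 0 -1;-0.018 0.1 0.1 0 0 0 -1;-0.018 0.1 0.3 0 0 0 -1;-0.018 0.1 0.5 0 0 0 -1;-0.018 0.1 0.7 0 0 0 -1;-0.018 0.1 0.7 0 0 0 -1")

```text
t: 21.7
eef_pos: [0.4564, -0.2322, 0.1677]
ee_rot: [[-0.175, 0.985, 0.005], [0.985, 0.175, -0.004], [-0.005, 0.005, -1.0]]
wrist_force: [0.1, -0.4, 0.7]
finger_gap: 0.005
grasp_force: 0.0
```

```bash
python3 - <<'E'
exec(open("lookd.py").read())
t=L[(L[:,2]>.048)&(L[:,2]<.054)&(abs(L[:,0])<.0425)&(L[:,1]>-.0285)&(L[:,1]<.06)]; print(rect(t))
m=t[:,1]>.01; print("x edges",np.percentile(t[m,0],[1,99]),"y far",np.percentile(t[:,1],99.5))
t=L[(L[:,2]>.038)&(L[:,2]<.047)&(abs(L[:,0])<.036)&(abs(L[:,0])>.014)&(L[:,1]<-.0)&(L[:,1]>-.045)]; print("stop plate y",np.percentile(t[:,1],[1,50,99]) if len(t) else "")
im=d2["pixels"]; side=manip.snapshot("side")["pixels"][100:340,120:480]
cv2.imwrite("pics/fin.png",np.vstack([cv2.resize(im,(450,281)),cv2.resize(side,(450,300))])[:,:,::-1])
E
```

```text
tcp dock mm [  2.2   8.6 167.7] F dock [ 0.03 -0.38  0.66] yaw 1.573 t 21.7
3364 (array([-1. , 10.7]), array([78.4, 78.3]), 89.97, [[-40.0, -28.0], [38.0, -28.0], [38.0, 50.0], [-40.0, 50.0]])
(array([-1. , 10.7]), array([78.4, 78.3]), 89.97, [[-40.0, -28.0], [38.0, -28.0], [38.0, 50.0], [-40.0, 50.0]])
x edges [-0.03969271  0.03767744] y far 0.049785032024637216
stop plate y [-0.03741197 -0.03250079 -0.00234259]
```

View pics/fin.png

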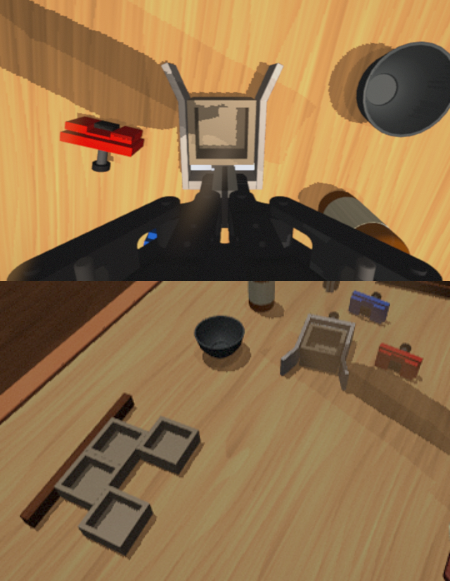

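The wrist view shows the cup at (220,130), square in the steel dock against the stop: dock x = -1 mm, y = 10.7 mm, no tilt. The side view shows the other four cups, the bowl and the bottle where they stood.

```bash
python3 -c "
from cell import manip; print(manip.job_done())"
```

```text
the job is handed in; nothing more can be done
None
```

I handed the job in at about 22 s: the tall cup sits square in the dock against the stop plate (about 1 mm off the middle line), after a press of about 9 N at the wrist for just over a second; the other cups, bowl and bottle look unmoved in the final picture, but the hand-in gave no verdict.

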